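Pump up the microscope's air cushion

TASK

Charge the microscope's air cushion at the bench pump: with the fingertips, press the orange plunger knob all the way down and let it spring all the way back up, again and again, until the green indicator pin stands fully out, its yellow ring in sight. Then push the blue lever fully over to its far side to lock the charge, and draw clear. Only press and push: do not grip the knob or the lever, do not touch the pin, and leave the other things on the bench where they stand.

Things in the scene. Friction and masses are not known exactly. Their poses are not given: they have to be found in the camera images.
- pump: white bench pump, fixed, on a dark plate 110 x 230 x 12 mm. Origin: centre of the plate's underside, on the bench; z up, y along the plate from plunger to lever, x to the far side (away from the robot within 0.45 rad). White housing: 70 mm in x, y -95 to +15 mm, 95 mm high. At x = 0: plunger axis y -70 mm, pin axis y -10 mm, lever pivot y +75 mm, 34 mm above the bench.
- plunger_top (a point): centre of the nearly flat top (35 mm across) of the orange mushroom knob, 42 mm in diameter, 16 mm high, on a steel stem; 139 mm above the bench when up, 119 mm when fully down. It moves with the plunger.
- plunger (a joint): how far the plunger is pressed, m: 0 up, 0.020 down on its stop. Its spring gives 6 N at rest, 12 N fully down, plus some damping. A ratchet lifts the pin on the RETURN stroke: each press of 16 mm or more, then full release, raises it by about 10 mm (single strokes 4 to 18 mm). Pumping on once the pin is fully out does no harm.
- pin: green indicator pin, 12 mm diameter, rising through the dark collar on the housing, 60 mm from the plunger axis. Origin: centre of its top end: 100 to 116 mm above the bench at the start, 140 mm when fully out, where its rise ends. It stays put between strokes. A yellow ring on it shows above the collar only when it is fully out.
- lever_tip (a point): centre of the blue ball, 26 mm diameter, on the lever: a steel rod 10 mm in diameter, 80 mm from pivot to ball centre. At the near stop the ball is 38 mm to the pump's -x side of the pivot, 104 mm above the bench; at the far stop 38 mm to its +x side, same height; upright 114 mm.
- lever (a joint): angle of the lever, rad: 0 leaning to the near side (pump's -x), 1.0 at the far stop (pump's +x). Starts at 0 to 0.15. It takes about 1 N at the ball and stays where it is left.
- oil_bottle: loose bystander: small amber bottle, 34 mm diameter, 75 mm high, beside the plunger end of the pump; origin: centre of its underside
- objective: loose bystander: steel microscope objective, 32 mm diameter, 46 mm high, standing behind the pump; origin: centre of its underside
- slide_box: loose bystander: blue box for slides, 90 x 55 x 34 mm, behind the pump; origin: centre of its underside
- dishes: loose bystander: stack of three petri dishes, 92 mm diameter, 45 mm high; origin: centre of its underside
- beaker: loose bystander: glass beaker, 70 mm diameter, 85 mm high; origin: centre of its underside
- jar: loose bystander: green glass jar with red cap, 56 mm diameter, 70 mm high; origin: centre of its underside
- spatula: loose bystander: spatula 180 mm long, lying flat; origin near its middle, on the bench

How it is judged (in metres and radians):
On the way, in this order (a step that is already met when the one before it is completed fails the run):
1. the indicator pin has been pumped fully out (height (world z) of pin above 0.136 m and value of joint plunger below 0.003 m), for 0.2 s.
2. then the lever is pushed over to the far side (value of joint lever above 0.85 rad), for 0.2 s.
At the end, for the whole second after the job is handed in: The top of the pin is more than 136 mm above the bench (fully out: 140), the plunger is back up (within 3 mm), and the lever rests beyond 0.85 rad of its 1.0 rad (all of step 1 and value of joint lever above 0.85 rad and velocity of joint lever below 0.05 rad/s); the robot touches nothing.
It fails at once if the indicator pin is touched by the robot (contact force between any of the fingers, the arm and pin above 0.5 N).
It fails at once if the plunger knob is gripped between the fingers (z of the grasp point in the frame of plunger_top below 0 m and horizontal distance between the grasp point and plunger_top below 0.012 m).
It fails at once if the lever is gripped between the fingers (distance between the grasp point and lever_tip below 0.006 m).
It fails at once if a bystander is lifted, moved more than 30 mm or knocked over (distance of any of oil_bottle, objective, slide_box, dishes, beaker, jar, spatula from where it was at the start of the episode above 0.03 m or angle between any of oil_bottle, objective, slide_box, dishes, beaker, jar's own z axis and vertical above 0.6 rad).
It also fails if it takes over 51 s, if anything falls off the work surface, if the arm or the gripper's body presses on something with over 40 N, if the wrist force passes 120 N, or if a joint passes its speed limit or range.

ROBOT

A 6-joint arm with a two-finger parallel gripper is mounted at the origin on the work surface. World frame = base frame: x ahead of the robot, y to its left, z up, the work surface at z = 0. Lengths are in m, angles in degrees, forces in N, time in s.
With the tool pointing down it reaches from about 0.35 to 0.725 m from the base axis. Payload 4.3 kg.
Tool frame: the origin (TCP) lies at the very end of the fingers, on their centre line; the grasp point (between the pads) lies 19 mm behind it; z points along the fingers, y is the line along which they close (so a half turn about z gives the same grasp; the last joint's range is limited). The gripper opens to 85 mm and grips with 20 to 120 N. Pads are 22 mm wide; open, the fingers measure 114 mm over their backs; the gripper's body (76 mm by 85 mm) begins 54 mm behind the grasp point. The pads swing forward as they close: fully open they stand 13 mm farther back than shut.
Start: joints at [-71.236, 21.618, 4.641, 73.018, 0, 83.68], TCP at [0.244, -0.521, 0.209] pointing down, gripper open.
Joint ranges: [-156.06, 156.06], [-48.1, 94.91], [-58.44, 69.94], [-101.28, 121.22], [-78.64, 73.56], [-180, 180]. Speed limits (degrees/s): [147.25, 147.25, 180, 180, 180, 180].

INTERFACE

Orientations are given as a 3x3 rotation matrix whose columns are the frame's x, y, z axes.
In Python, from workcell import robot gives the robot as it stands.
- The arm moves only by the shell command python3 -m crank 'ROWS' [FORCE]. ROWS is JSON, a list of rows, each a list of 7 numbers: the shift along the tool's x, y, z as a fraction of full scale, then the turn, a rotation vector about the tool's x, y, z as a fraction of full scale, then the opening in per cent of the stroke, from 0 (shut) to 100 (fully open). A call has 1 to 12 rows; each row shifts and turns the commanded pose from where the row before left it, along the tool's axes as they then stand; what a row does not reach is not made up. Full scale, the value 1, is 0.25 m for a shift and 90 degrees for a turn. A row lasts 1/8 s, in which the tool goes at most 62.5 mm and 10.7 degrees, less where a joint would pass 70% of its speed; a pose out of reach is approached as far as the arm can. A call with a number of a shift or a turn outside -1 to 1 is refused whole. A call with a gripper value outside its range is refused whole. The fingers move at their own pace and stop on an object; FORCE is the grip in N (left out, the last holds). Time passes only in rows, so rows that do not move let the fingers close. It gives the time, the measured TCP pose, the force, the opening and the grip force at its end, in the units of the state.
- robot.read_state(): the state, without advancing time (a new reading comes with each control period).
- robot.capture(name): name is "side" or "top" or "wrist"; returns a dict with "color" (400x640x3 uint8, blue, green, red), "range_z" (400x640 float32, m along the optical axis (not along the pixel's ray), 0 where there is no reading), "fx", "fy", "cx", "cy" (pixels), "dist_coeffs" ([k1, k2, p1, p2, k3] as OpenCV has them; the pictures are not rectified), "world_to_cam" (4x4, takes a point from world to camera coordinates). Camera axes: x right, y down, z forward; pixel columns grow to the right and rows downward; lengths in m; the calibration is good to about 2 mm. A picture is of the moment at which its call begins.
- robot.close_job(): hands the job in; it is judged then, once.
The state is a dict: "time": time; "joint_positions": joint angles; "joint_vel": joint speeds; "joint_efforts": joint torques, N m; "ee_pos": TCP position; "ee_rot": TCP orientation; "force": force on the tool from outside, world axes, zero at the start; "torque": the same for the moment, N m; "grip_width": finger opening in m; "grip_force": force on a finger pad.
Only numpy, scipy, OpenCV 4.12 (cv2) and the standard library are available. Lean on these libraries where they do the work, as an engineer would, in place of code of your own. Each camera call takes 0.05 s, during which the arm holds its last target. There are 200 camera calls.

## Working session

There is one attempt and no reset: what is moved stays moved. The work goes in short steps, Python scripts to look and compute and a shell command to move; the robot and the scene stay as the last step left them, time stands still between calls to the robot, and variables do not carry over. Pictures are saved under pics/ and viewed, at most 10 in all, crops included, and the job is handed in when it is done.

```bash
mkdir -p pics; cat > h.py <<'E'
import numpy as np, cv2
from workcell import robot
def world(c,u,v,z=None):
    K=np.array([[c['fx'],0,c['cx']],[0,c['fy'],c['cy']],[0,0,1]])
    p=cv2.undistortPoints(np.array([[[u,v]]],float),K,np.array(c['dist_coeffs']))[0,0]
    d=c['range_z'][int(v),int(u)] if z is None else z
    return (np.linalg.inv(c['world_to_cam'])@np.r_[p*d,d,1])[:3]
E
python3 - <<'E'
from h import *
import pickle
ims=[]
for n in('side','top'):
    c=robot.capture(n);pickle.dump(c,open(n+'.pkl','wb'));cv2.imwrite(f'pics/{n}.png',c['color'])
s=robot.read_state();print(s['time'],s['ee_pos'],s['ee_rot'],s['grip_width'])
E
```

```text
0.1 [ 0.24358015 -0.52016064  0.20823989] [[ 9.05669987e-01  4.23982921e-01 -5.97449056e-04]
 [ 4.23983291e-01 -9.05668290e-01  1.76572221e-03]
 [ 2.07545397e-04 -1.85247003e-03 -9.99998263e-01]] 0.08516192630326562
```

View pics/side.png

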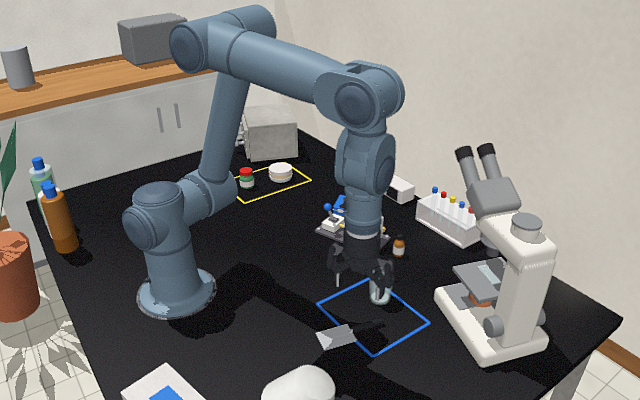

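View pics/top.png

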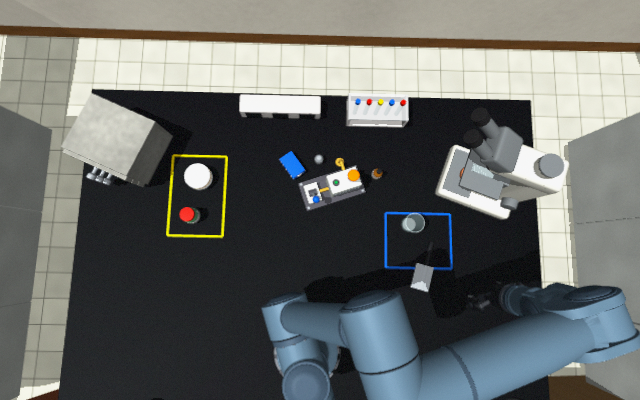

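```bash
python3 - <<'E'
from h import *
import pickle
c=pickle.load(open('top.pkl','rb'))
im=cv2.resize(c['color'][140:225,270:390],None,fx=6.6,fy=6.6,interpolation=cv2.INTER_CUBIC);cv2.imwrite('pics/topc.png',im)
for n,(u,v) in dict(knob=(353,174),pin=(336,182),ball=(316,199),bottle=(377,174),obj=(319,159),plateA=(308,209),yel=(340,162)).items(): print(n,world(c,u,v).round(4))
E
```

```text
knob [ 0.6133 -0.1446  0.1431]
pin [ 0.5926 -0.0905  0.1006]
ball [ 0.5286 -0.0218  0.1197]
bottle [ 0.6337 -0.2414  0.0577]
obj [ 0.6877 -0.0309  0.044 ]
plateA [0.5061 0.0054 0.0119]
yel [ 0.6799 -0.1086  0.0378]
```

View pics/topc.png

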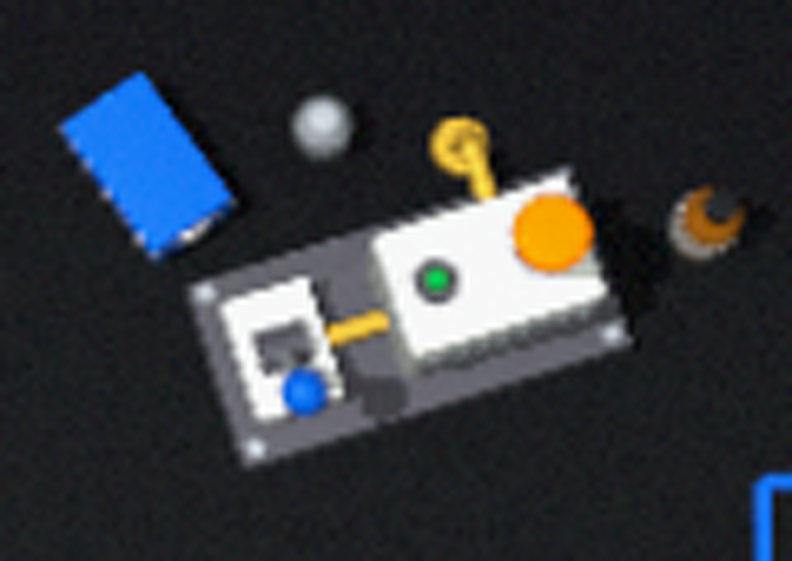

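```bash
cat >> h.py <<'E'
def go(*t):
    s=robot.read_state(); d=np.array(s['ee_rot']).T@(np.array(t)-s['ee_pos']); print('shift',d.round(4),'frac',(d/.25).round(3),'t',s['time'])
E
python3 - <<'E'
from h import *
import pickle
c=pickle.load(open('top.pkl','rb'))
W=np.array(c['world_to_cam'])
def atz(u,v,z):
    a=world(c,u,v,1.);o=np.linalg.inv(W)[:3,3];return o+(a-o)*(z-o[2])/(a[2]-o[2])
k=atz(353.8,175.3,.139);print(k,atz(336.1,182.4,.105),atz(316.1,199.2,.104))
print([atz(270+u/6.6,140+v/6.6,.012).round(4) for u,v in((245,465),(628,345),(190,288),(565,170))])
go(k[0],k[1],.20)
E
```

```text
[ 0.60973432 -0.14779472  0.139     ] [ 0.59039701 -0.09053612  0.105     ] [ 0.53015127 -0.02239197  0.104     ]
[array([0.5006, 0.0085, 0.012 ]), array([ 0.5733, -0.2055,  0.012 ]), array([0.6002, 0.0418, 0.012 ]), array([ 0.6732, -0.1694,  0.012 ])]
shift [ 0.4895 -0.182   0.0087] frac [ 1.958 -0.728  0.035] t 0.1
```

```bash
python3 -m crank '[[0.1,-0.04,0,0,0,0,0],[0.2,-0.08,0,0,0,0,0],[0.22,-0.08,0,0,0,0,0],[0.22,-0.08,0,0,0,0,0],[0.22,-0.08,0,0,0,0,0],[0.22,-0.08,0,0,0,0,0],[0.22,-0.08,0,0,0,0,0],[0.22,-0.08,0,0,0,0,0],[0.2,-0.08,0,0,0,0,0],[0.13,-0.05,0,0,0,0.07,0],[0,0,0,0,0,0,0]]' 20; python3 - <<'E'
from h import *
import pickle
c=robot.capture('wrist');pickle.dump(c,open('wr.pkl','wb'));cv2.imwrite('pics/w1.png',c['color'])
go(.6095,-.148,.145);s=robot.read_state();print(s['ee_pos'],s['ee_rot'],s['grip_width'],s['force'])
E
```

```text
time: 1.48
ee_pos: [0.6089, -0.1466, 0.208]
ee_rot: [[0.945, 0.326, -0.001], [0.326, -0.945, 0.001], [-0.001, -0.001, -1.0]]
force: [0.0, -1.1, 0.2]
grip_width: -0.0001
grip_force: 0.0
shift [0.0015 0.0006 0.0632] frac [0.006 0.002 0.253] t 1.525
[ 0.60799959 -0.14793881  0.20824562] [[ 9.45854505e-01  3.24587487e-01 -1.48913744e-03]
 [ 3.24587823e-01 -9.45855562e-01 -1.74594547e-05]
 [-1.41417605e-03 -4.66841776e-04 -9.99998891e-01]] 0.0004171807048030423 [ 0.44856282 -0.85085324  0.21606603]
```

View pics/w1.png

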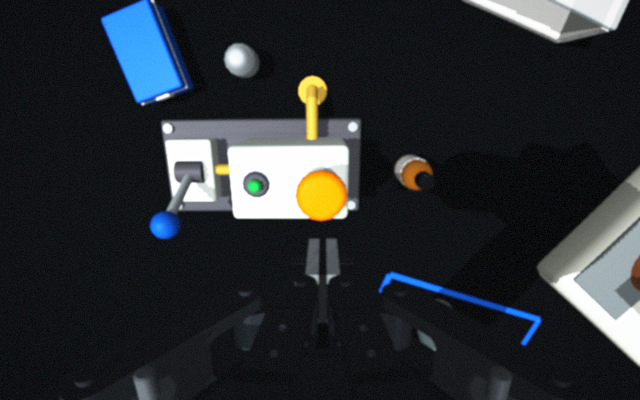

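```bash
python3 - <<'E'
from h import *
import pickle
a=pickle.load(open('top.pkl','rb'));b=pickle.load(open('wr.pkl','rb'))
def tri(p,q):
    A=[];r=[]
    for c,(u,v) in((a,p),(b,q)):
        o=np.linalg.inv(c['world_to_cam'])[:3,3];d=world(c,u,v,1.)-o;d/=np.linalg.norm(d);P=np.eye(3)-np.outer(d,d);A.append(P);r.append(P@o)
    return np.linalg.lstsq(np.vstack(A),np.hstack(r),rcond=None)[0].round(4)
print('knob',tri((353.8,175.3),(321,193)),'pin',tri((336.1,182.4),(255,186)),'ball',tri((316.1,199.2),(165,225)))
print([world(b,*p).round(4) for p in((321,193),(255,186),(165,225))])
E
```

```text
knob [ 0.6121 -0.1467  0.1284] pin [ 0.5915 -0.0896  0.1018] ball [ 0.5302 -0.0212  0.1082]
[array([ 0.615 , -0.1435,  0.1383]), array([ 0.593 , -0.0889,  0.1051]), array([ 0.5356, -0.0234,  0.1167])]
```

```bash
python3 -m crank '[[0.01,0,0.12,0,0,0,0],[0,0,0.12,0,0,0,0],[0,0,0.05,0,0,0,0],[0,0,0.05,0,0,0,0],[0,0,0.015,0,0,0,0],[0,0,0,0,0,0,0]]'
```

```text
time: 2.28
ee_pos: [0.6105, -0.1483, 0.1209]
ee_rot: [[0.947, 0.322, 0.001], [0.322, -0.947, -0.0], [0.001, 0.001, -1.0]]
force: [-0.5, 0.6, -0.1]
grip_width: -0.0
grip_force: 0.0
```

```bash
python3 - <<'E'
from h import *
s=robot.read_state();print(s['force'],s['ee_pos'],s['joint_efforts'])
c=robot.capture('wrist');d=robot.capture('top')
cv2.imwrite('pics/w2.png',np.hstack([c['color'][120:320,180:460],cv2.resize(d['color'][150:210,290:380],(300,200),interpolation=cv2.INTER_CUBIC)]))
s=robot.read_state();print(s['force'],s['ee_pos'])
E
```

```text
[-0.45892272  0.62440793 -0.14753435] [ 0.61053202 -0.1482781   0.12085392] [-9.29626683e-02 -5.18672490e+01  2.59622186e+01 -7.01806275e-02
 -4.50139109e-03 -1.13147878e-03]
[ 0.23650449 -0.74447862 -0.54951527] [ 0.6109161 -0.1482706  0.1212502]
```

View pics/w2.png

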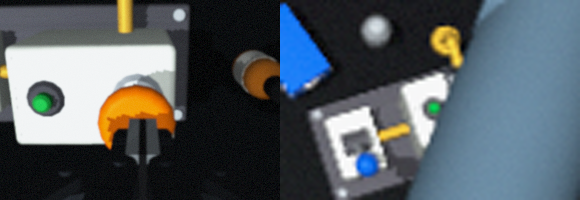

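```bash
python3 - <<'E'
from h import *
c=robot.capture('wrist')
hsv=cv2.cvtColor(c['color'],cv2.COLOR_BGR2HSV)
m=(hsv[...,0]>8)&(hsv[...,0]<20)&(hsv[...,1]>180)&(hsv[...,2]>100)
n,l,st,_=cv2.connectedComponentsWithStats(m.astype(np.uint8));i=1+np.argmax(st[1:,4]);print(st[i])
v,u=np.where((l==i)&(c['range_z']>0));P=np.array([world(c,a,b) for a,b in zip(u,v)]);print(np.percentile(P[:,2],[5,25,50,75,90,97]),np.median(P,0))
for r in range(v.min(),v.max(),6): print(r,P[v==r].mean(0).round(3),end=' ')
v,u=np.where((hsv[...,0]>50)&(hsv[...,0]<80)&(hsv[...,1]>150)&(hsv[...,2]>60)&(c['range_z']>0));P=np.array([world(c,a,b) for a,b in zip(u,v)]);print('pin',np.percentile(P[:,2],[10,50,90]))
E
```

```text
[ 278  206   77   64 2031]
[0.13443363 0.13666549 0.13804812 0.13877356 0.13929096 0.13975815] [ 0.62122471 -0.14003262  0.13804812]
206 [ 0.631 -0.138  0.133] 212 [ 0.629 -0.139  0.136] 218 [ 0.627 -0.139  0.137] 224 [ 0.625 -0.143  0.138] 230 [ 0.622 -0.146  0.138] 236 [ 0.619 -0.145  0.138] 242 [ 0.615 -0.143  0.138] 248 [ 0.611 -0.143  0.138] 254 [ 0.604 -0.131  0.14 ] 260 [ 0.6   -0.133  0.138] 266 [ 0.586 -0.135  0.119] pin [0.10285266 0.10511981 0.10620183]
```

```bash
python3 - <<'E'
from h import *
c=robot.capture('wrist');s=robot.read_state();print(s['ee_pos'],s['force'],s['grip_width'])
K=np.array([[c['fx'],0,c['cx']],[0,c['fy'],c['cy']],[0,0,1]])
W=np.array(c['world_to_cam'])
for p in(s['ee_pos'],np.r_[s['ee_pos'][:2],.139]): print(cv2.projectPoints(np.array([p]),cv2.Rodrigues(W[:3,:3])[0],W[:3,3],K,np.array(c['dist_coeffs']))[0].ravel(),(W@np.r_[p,1])[2])
for v in range(226,300,6): print(v,c['color'][v,322].tolist(),c['range_z'][v,322].round(3),world(c,322,v).round(3), world(c,332,v).round(3))
cv2.imwrite('pics/w3.png',cv2.resize(c['color'][180:330,230:430],(800,600),interpolation=cv2.INTER_CUBIC))
E
```

```text
[ 0.61093623 -0.14819187  0.12118542] [-0.18735602 -0.87910315  0.73030356] 0.00016361791270046362
[321.9474828 237.4602031] 0.1787182130549016
[321.92517119 251.44065769] 0.16164411578612597
226 [0, 158, 241] 0.158 [ 0.624 -0.144  0.138] [ 0.626 -0.148  0.139]
232 [9, 120, 219] 0.16 [ 0.621 -0.145  0.138] [ 0.622 -0.15   0.138]
238 [0, 55, 124] 0.16 [ 0.618 -0.146  0.139] [ 0.62  -0.151  0.139]
244 [9, 7, 6] 0.143 [ 0.622 -0.144  0.155] [ 0.623 -0.149  0.154]
250 [0, 3, 5] 0.138 [ 0.622 -0.145  0.161] [ 0.623 -0.149  0.16 ]
256 [10, 0, 6] 0.134 [ 0.621 -0.145  0.165] [ 0.623 -0.149  0.166]
262 [15, 16, 14] 0.128 [ 0.621 -0.145  0.171] [ 0.624 -0.148  0.173]
268 [7, 4, 3] 0.124 [ 0.621 -0.145  0.175] [ 0.623 -0.148  0.177]
274 [18, 13, 11] 0.119 [ 0.621 -0.145  0.18 ] [ 0.622 -0.148  0.18 ]
280 [25, 21, 15] 0.119 [ 0.619 -0.146  0.18 ] [ 0.623 -0.148  0.186]
286 [32, 30, 32] 0.12 [ 0.617 -0.146  0.181] [ 0.624 -0.148  0.191]
292 [28, 21, 23] 0.121 [ 0.614 -0.147  0.181] [ 0.624 -0.147  0.194]
298 [25, 23, 23] 0.121 [ 0.612 -0.148  0.181] [ 0.623 -0.148  0.197]
```

View pics/w3.png

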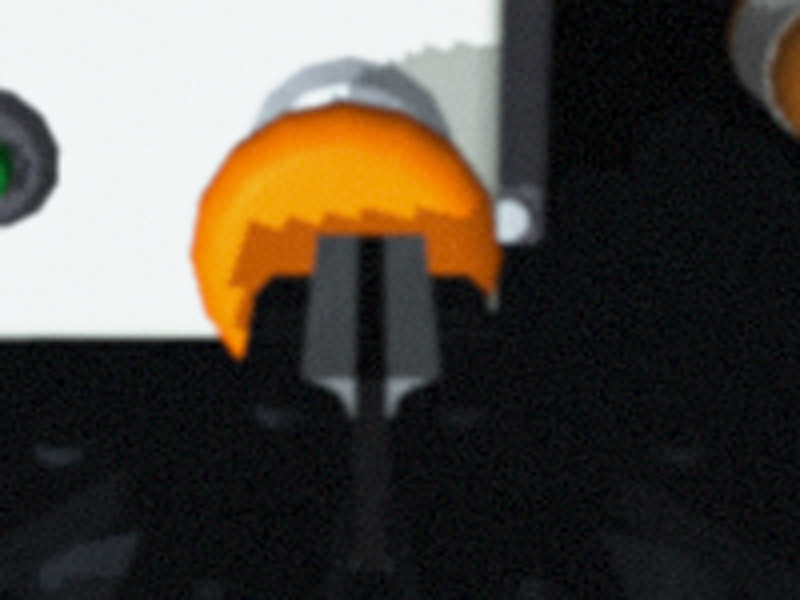

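```bash
python3 - <<'E'
from h import *
import pickle
c=pickle.load(open('side.pkl','rb'))
for u0,u1 in((332,344),(380,396)):
  for v in range(262,306,3):
    P=[world(c,u,v) for u in range(u0,u1) if 0<c['range_z'][v,u]]
    P=[p for p in P if p[2]>.1 and abs(p[0]-.244)<.12 and abs(p[1]+.52)<.12]
    if P: print(v,len(P),np.median(P,0).round(3),np.min(P,0)[2].round(3))
c=robot.capture('side');im=c['color'];cv2.imwrite('pics/s2.png',cv2.resize(im[150:290,280:440],(800,700))[:600])
E
```

```text
262 8 [ 0.222 -0.468  0.301] 0.296
265 12 [ 0.215 -0.473  0.298] 0.294
268 11 [ 0.212 -0.483  0.298] 0.291
271 10 [ 0.213 -0.482  0.29 ] 0.277
274 8 [ 0.216 -0.482  0.276] 0.271
277 9 [ 0.216 -0.483  0.268] 0.261
280 9 [ 0.215 -0.481  0.262] 0.252
283 8 [ 0.218 -0.483  0.252] 0.246
286 4 [ 0.215 -0.485  0.248] 0.247
262 14 [ 0.266 -0.574  0.345] 0.34
265 14 [ 0.261 -0.58   0.34 ] 0.335
268 13 [ 0.261 -0.581  0.337] 0.313
271 14 [ 0.265 -0.581  0.329] 0.306
274 13 [ 0.264 -0.584  0.323] 0.303
277 14 [ 0.267 -0.582  0.311] 0.296
280 15 [ 0.264 -0.583  0.3  ] 0.292
283 12 [ 0.259 -0.587  0.302] 0.295
286 11 [ 0.259 -0.583  0.294] 0.286
289 5 [ 0.26  -0.572  0.275] 0.267
292 4 [ 0.261 -0.571  0.268] 0.262
295 3 [ 0.259 -0.573  0.26 ] 0.26
298 1 [ 0.258 -0.572  0.253] 0.253
```

View pics/s2.png

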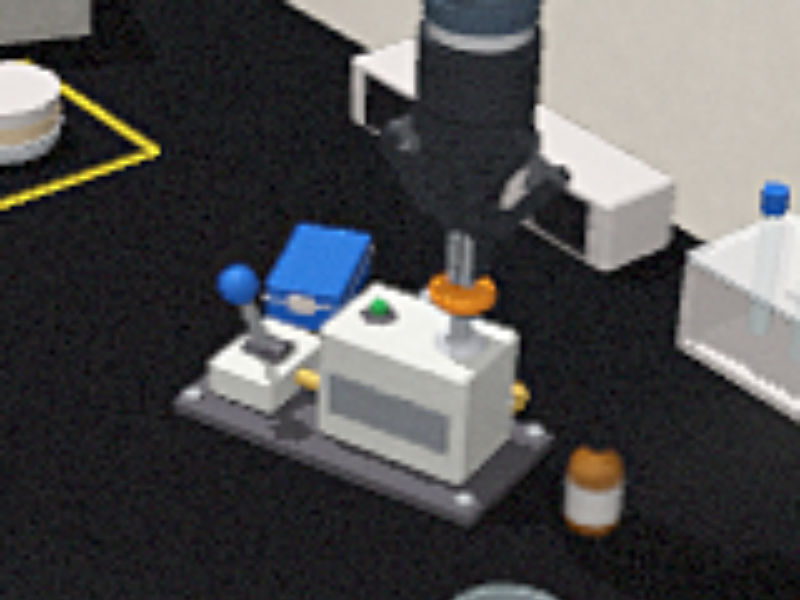

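```bash
python3 -m crank '[[0,0.056,0,0,0,0,0],[0,0,0.03,0,0,0,0],[0,0,0.04,0,0,0,0],[0,0,0.04,0,0,0,0],[0,0,0,0,0,0,0]]'; cat > k.py <<'E'
from h import *
s=robot.read_state();print(s['time'],s['ee_pos'].round(4),s['force'].round(1))
c=robot.capture('wrist');hsv=cv2.cvtColor(c['color'],cv2.COLOR_BGR2HSV)
def z(lo,hi,q,vmin):
    v,u=np.where((hsv[...,0]>lo)&(hsv[...,0]<hi)&(hsv[...,1]>150)&(hsv[...,2]>vmin)&(c['range_z']>0)&(c['range_z']<.4))
    P=np.array([world(c,a,b) for a,b in zip(u,v)]);P=P[(abs(P[:,0]-.61)<.06)&(P[:,2]>.09)&(abs(P[:,1]+.12)<.07)];return len(P),np.percentile(P[:,2],q).round(4),np.median(P,0).round(3)
print('knob',z(8,20,[50,90],100));print('pin',z(50,80,[10,50,90],60));print('yellow',((hsv[...,0]>24)&(hsv[...,0]<34)&(hsv[...,1]>150)&(hsv[...,2]>120)).sum())
E
python3 k.py
```

```text
time: 3.15
ee_pos: [0.6167, -0.1636, 0.0965]
ee_rot: [[0.947, 0.321, 0.005], [0.321, -0.947, -0.005], [0.003, 0.006, -1.0]]
force: [-3.4, -1.5, 15.4]
grip_width: 0.0003
grip_force: 8.2
3.15 [ 0.6167 -0.1636  0.0965] [-3.4 -1.5 15.4]
knob (2299, array([0.1182, 0.1193]), array([ 0.62 , -0.144,  0.118]))
pin (341, array([0.1028, 0.105 , 0.106 ]), array([ 0.593, -0.088,  0.105]))
yellow 313
```

```bash
python3 -m crank '[[0,0,-0.12,0,0,0,0],[0,0,0,0,0,0,0],[0,0,0,0,0,0,0],[0,0,0.12,0,0,0,0],[0,0,0,0,0,0,0],[0,0,-0.12,0,0,0,0],[0,0,0,0,0,0,0],[0,0,0,0,0,0,0]]';python3 k.py
```

```text
time: 4.2
ee_pos: [0.6139, -0.161, 0.1211]
ee_rot: [[0.947, 0.322, -0.002], [0.322, -0.947, 0.001], [-0.002, -0.001, -1.0]]
force: [0.1, 0.3, -0.8]
grip_width: -0.0004
grip_force: 0.0
4.2 [ 0.6139 -0.161   0.1211] [ 0.1  0.3 -0.8]
knob (1990, array([0.138 , 0.1392]), array([ 0.621, -0.144,  0.138]))
pin (363, array([0.1122, 0.1303, 0.1315]), array([ 0.594, -0.088,  0.13 ]))
yellow 266
```

Pin rose to about 0.131 after two strokes. I'll do three more.

```bash
python3 -m crank '[[0,0,0.12,0,0,0,0],[0,0,0,0,0,0,0],[0,0,-0.12,0,0,0,0],[0,0,0,0,0,0,0],[0,0,0.12,0,0,0,0],[0,0,0,0,0,0,0],[0,0,-0.12,0,0,0,0],[0,0,0,0,0,0,0],[0,0,0.12,0,0,0,0],[0,0,0,0,0,0,0],[0,0,-0.12,0,0,0,0],[0,0,0,0,0,0,0]]';python3 k.py; python3 - <<'E'
from h import *
go(.55,-.20,.2)
c=robot.capture('side');cv2.imwrite('pics/s3.png',cv2.resize(c['color'][180:260,300:420],(600,400)))
E
```

```text
time: 5.75
ee_pos: [0.6155, -0.1615, 0.1229]
ee_rot: [[0.947, 0.322, 0.001], [0.322, -0.947, -0.001], [0.001, 0.001, -1.0]]
force: [0.1, 0.2, 0.5]
grip_width: 0.0003
grip_force: 0.0
5.75 [ 0.6155 -0.1615  0.1229] [0.1 0.2 0.5]
knob (1735, array([0.1378, 0.1393]), array([ 0.622, -0.145,  0.138]))
pin (425, array([0.1196, 0.1382, 0.1395]), array([ 0.595, -0.088,  0.138]))
yellow 337
shift [-0.0737  0.0159 -0.0785] frac [-0.295  0.064 -0.314] t 5.8
```

View pics/s3.png

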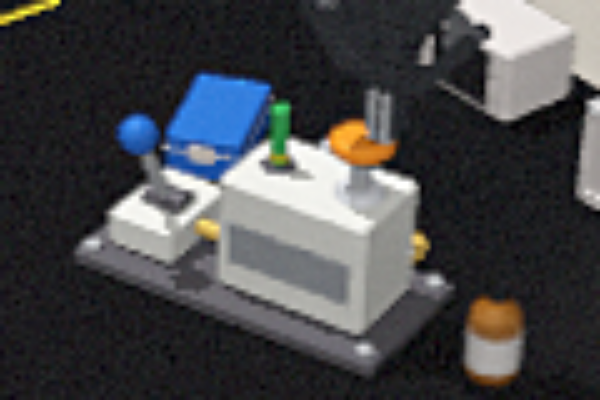

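```bash
python3 -m crank '[[0,0,-0.16,0,0,0,0],[0,0,-0.16,0,0,0,0],[-0.08,-0.1,0,0,0,0,0],[-0.08,-0.18,0,0,0,0,0],[-0.08,-0.18,0,0,0,0,0],[-0.07,-0.18,0,0,0,0,0],[0,0,0,0,0,0,0]]'; python3 - <<'E'
from h import *
go(.5868-.075*.947-.075*.321,-.0818-.075*.321+.075*.947,.0725)
c=robot.capture('wrist');cv2.imwrite('pics/w4.png',c['color'])
E
```

```text
time: 6.72
ee_pos: [0.4858, -0.0323, 0.2004]
ee_rot: [[0.946, 0.325, -0.006], [0.325, -0.946, 0.001], [-0.005, -0.003, -1.0]]
force: [0.3, -0.0, -0.5]
grip_width: 0.0001
grip_force: 0.0
shift [0.0054 0.0048 0.1279] frac [0.022 0.019 0.512] t 6.725
```

View pics/w4.png

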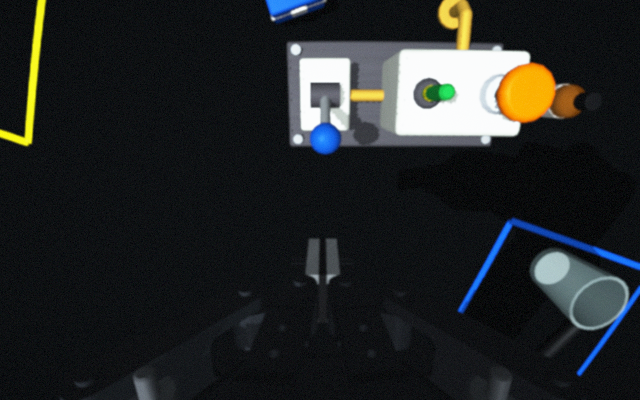

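```bash
python3 -m crank '[[0,0.01,0.2,0,0,0,0],[0,0,0.2,0,0,0,0],[0,0,0.11,0,0,0,0],[0,0,0,0,0,0,0]]'; python3 -m crank '[[0.04,0,0,0,0,0,0],[0.05,0,0,0,0,0,0],[0.05,0,0,0,0,0,0],[0.05,0,0,0,0,0,0],[0.05,0,0,0,0,0,0],[0.05,0,0,0,0,0,0],[0.05,0,0,0,0,0,0],[0.04,0,0,0,0,0,0],[0.02,0,0,0,0,0,0],[0,0,0,0,0,0,0]]'; python3 - <<'E'
from h import *
c=robot.capture('wrist');s=robot.read_state();r=s['ee_pos']-[.5868,-.0818,0];print('pump',r@[.947,.321,0],r@[-.321,.947,0])
hsv=cv2.cvtColor(c['color'],cv2.COLOR_BGR2HSV);v,u=np.where((hsv[...,0]>100)&(hsv[...,0]<118)&(hsv[...,1]>150)&(hsv[...,2]>60)&(c['range_z']>0)&(c['range_z']<.22))
P=np.array([world(c,a,b) for a,b in zip(u,v)])-[.5868,-.0818,0];Q=np.c_[P@[.947,.321,0],P@[-.321,.947,0],P[:,2]];Q=Q[Q[:,2]>.08];print(len(Q),np.percentile(Q,[3,50,97],axis=0).round(3))
E
```

```text
time: 7.28
ee_pos: [0.4884, -0.0374, 0.0721]
ee_rot: [[0.947, 0.321, -0.007], [0.321, -0.947, 0.001], [-0.006, -0.003, -1.0]]
force: [-0.1, 0.0, 0.4]
grip_width: 0.0
grip_force: 0.0
time: 8.52
ee_pos: [0.5793, -0.0066, 0.0743]
ee_rot: [[0.947, 0.321, -0.012], [0.321, -0.947, -0.004], [-0.013, 0.0, -1.0]]
force: [-14.5, -5.2, 9.3]
grip_width: 0.0002
grip_force: 8.0
pump 0.016969544029024605 0.07362402662678104
2225 [[0.032 0.067 0.107]
 [0.045 0.077 0.113]
 [0.053 0.088 0.117]]
```

```bash
python3 -m crank '[[-0.1,0,0,0,0,0,0],[-0.16,0,0,0,0,0,0],[-0.1,0,-0.1,0,0,0,0],[0,0,-0.2,0,0,0,0],[0,0,-0.2,0,0,0,0],[0,0,0,0,0,0,0],[0,0,0,0,0,0,0]]'; python3 - <<'E'
from h import *
c=robot.capture('side');d=robot.capture('wrist')
cv2.imwrite('pics/end.png',np.hstack([cv2.resize(c['color'][180:260,300:420],(400,267)),cv2.resize(d['color'],None,fx=.6,fy=.6)[:240].copy() if 0 else cv2.resize(d['color'],(400,267))]))
E
```

```text
time: 9.45
ee_pos: [0.5007, -0.0339, 0.2003]
ee_rot: [[0.947, 0.322, 0.001], [0.322, -0.947, -0.0], [0.001, 0.0, -1.0]]
force: [-0.7, -0.3, 0.2]
grip_width: 0.0004
grip_force: 0.0
```

View pics/end.png

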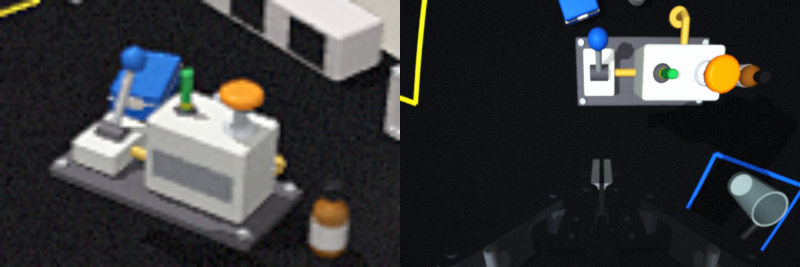

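The lever leans to the far side (ball at (598,38) in the right half). The pin is out with its ring showing (at about (187,90) in the left half), the knob is up, and the arm is clear.

```bash
python3 -c "
from workcell import robot
print(robot.close_job())"
```

```text
the job is handed in; nothing more can be done
None
```

The job is handed in: five full strokes brought the pin fully out with its yellow ring showing, the lever is at its far stop, the knob is back up, the arm is clear, and no verdict was returned.

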